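Eject a circuit board from its rack and stand it up for inspection

ROBOT

A 6-joint arm with a two-finger parallel gripper is mounted at the origin on the work surface. World frame = base frame: x ahead of the robot, y to its left, z up, the work surface at z = 0. Lengths are in m, angles in degrees, forces in N, time in s.
With the tool pointing down it reaches from about 0.425 to 0.95 m from the base axis. Payload 14.7 kg.
Tool frame: the origin (TCP) lies on the centre line of the jaws, within the pads' length; the fingertips stand tips_ahead ahead of it and the grasp point (between the pads) is the TCP (tips_ahead is the distance from the TCP to the fingertips, in m); z points along the fingers, y is the line along which they close (so a half turn about z gives the same grasp; the last joint's range is limited). The gripper opens to 85 mm and grips with 20 to 120 N. Pads are 22 mm wide; open, the fingers measure 114 mm over their backs; the gripper's body (76 mm by 85 mm) begins 54 mm behind the grasp point. The pads swing forward as they close: fully open they stand 13 mm farther back than shut.
Start: joints at [72.789, 27.513, 91.461, -0, 61.026, -2.67], TCP at [0.163, 0.629, 0.25] pointing down, gripper open.
Joint ranges: [-157.49, 157.49], [-46.99, 117.5], [13.45, 153.17], [-89.5, 269.5], [5.16, 153.95], [-167.48, 167.48]. Speed limits (degrees/s): [108.29, 108.29, 136.94, 172.46, 172.46, 172.46].

INTERFACE

Orientations are given as [roll, pitch, yaw] about the fixed x, y, z axes, in that order (R = Rz(yaw) Ry(pitch) Rx(roll)).
In Python, from plant import get_obs, read_camera, hand_in, tips_ahead gives the robot as it stands.
- The arm moves only by the tool jog_arm, never from a script. Its arguments are lists of equal length, an entry for each row: "xyz": the shift along the world's x, y, z in mm, a list of three; "rot": the turn, a rotation vector about the world's x, y, z in rad, a list of three; "jaw": the opening, from 0 (shut) to 1 (fully open). A call has 1 to 20 rows; each row is the pose to reach, as a shift and turn from the pose commanded when the call began; what a row does not reach only later rows make up. A row lasts 1/12 s, in which the tool goes at most 41.7 mm and 7.16 degrees, less where a joint would pass 70% of its speed; a pose out of reach is approached as far as the arm can. A call with a gripper value outside its range is refused whole. The fingers move at their own pace and stop on an object; "squeeze" is the grip in N (left out, the last holds). Time passes only in rows, so rows that repeat a pose let the fingers close. It gives the time, the measured TCP pose, the force, the opening and the grip force at its end, in the units of the state.
- get_obs(): the state, without advancing time (a new reading comes with each control period).
- read_camera(name): name is "scene" or "side" or "wrist"; returns a dict with "pixels" (480x640x3 uint8, blue, green, red), "mtx" (3x3 intrinsics, pixels), "R" (3x3) and "t" (3): a world point X has camera coordinates R X + t. Camera axes: x right, y down, z forward; pixel columns grow to the right and rows downward; lengths in m; the calibration is good to about 2 mm. A picture is of the moment at which its call begins. There is no depth.
- hand_in(): hands the job in; it is judged then, once.
The state is a dict: "clock": time; "joints": joint angles; "joint_vel": joint speeds; "tau": joint torques, N m; "tool_pos": TCP position; "ee_rot": TCP orientation; "ft_force": force on the tool from outside, world axes, zero at the start; "torque": the same for the moment, N m; "gripper_width": finger opening in m; "grasp_force": force on a finger pad.
Only numpy, scipy, OpenCV 4.12 (cv2) and the standard library are available. Lean on these libraries where they do the work, as an engineer would, in place of code of your own. Each camera call takes 0.05 s, during which the arm holds its last target. There are 200 camera calls.

TASK

Press the ejector paddle that belongs to the circuit board with the full-length bar along its top edge well down, so that its lever raises it above its neighbours. Then take that board by its top bar, slide it straight up out of the rack and set it down, without dropping it, on the inspection stand: lower edge in the trough, square and roughly centred, leaning back on the rest, component side out. Leave the other two boards seated in the rack, and the reel, dish and screwdriver where they are.

Things in the scene. Friction and masses are not known exactly. Their poses are not given: they have to be found in the camera images.
- board: Green circuit board standing upright, 120 wide (y) x 100 tall (z) x 3 thick (x), told from its neighbours by the bar along the FULL length of its top edge (10 thick, z 88 to 100) and a finned cooler. Origin: middle of its lower edge; x: component side (parts up to 12 mm out, z 20 to 80), bare at the back; z up. 0.1-0.25 kg. Starts in any of the three slots, component side to the rack's +x
- spare_a: Another board of the same size, axes and origin, with only a short (44 mm) bar in the middle of its top edge and flat chips; stays in its slot
- spare_b: As spare_a, other chips; stays in its slot
- rack: Black slotted rack, fixed, 140 (x) x 146 (y), 105 high; origin: centre of its underside. Boards stand along y in three slots at x = -36, 0, +36, lower edges at z = 30, tops at z = 130. Slots are combs in the two end cheeks (6 mm wide, up to z = 105, |y| 54.5 to 61.5; 1.5 mm play all round). Each slot has its own ejector lever, sticking out to the rack's -y
- stand: Aluminium inspection stand, fixed, 150 wide (y), 83 tall; origin: bench level below point ledge. Its flat rest leans back 20 degrees: top towards the stand's -x, face looking to +x and up; it reaches 65 mm up the slope. At its foot is a trough: floor square to the rest, 12 mm wide from the rest to a front lip 12 mm high
- ledge (a point): Mid-length point of the corner where the trough's floor meets the rest, 22 mm above the bench (axes as the stand's, not tilted)
- reel: Grey reel of solder standing on its flange, diameter 60, height 40; origin: centre of its underside; bystander
- dish: Grey open dish of connectors, 100 x 75 x 28; origin: centre of its underside; bystander
- driver: Screwdriver lying on the bench along its own x; bystander
- paddle_0 (a point): Middle of the top face of the black ejector paddle (26 x 34 mm, along the rack's x and y) of the slot at rack x = -36 (its lowest-x slot); at rest about 59 mm above the bench and 144 mm to the rack's -y of its centre; pressed to 0.46 rad about 27 mm above the bench and 9 mm farther out, at the hard stop 18 mm above the bench
- ejector_0 (a joint): Angle of that ejector lever: 0 to 0.03 up at rest, 0.46 pressed well down (board raised about 30 mm), 0.56 hard stop. Needs about 10 N on the paddle; stays where it is left
- paddle_1 (a point): Middle of the top face of the black ejector paddle (26 x 34 mm, along the rack's x and y) of the slot at rack x = 0 (middle slot); at rest about 59 mm above the bench and 144 mm to the rack's -y of its centre; pressed to 0.46 rad about 27 mm above the bench and 9 mm farther out, at the hard stop 18 mm above the bench
- ejector_1 (a joint): Angle of that ejector lever: 0 to 0.03 up at rest, 0.46 pressed well down (board raised about 30 mm), 0.56 hard stop. Needs about 10 N on the paddle; stays where it is left
- paddle_2 (a point): Middle of the top face of the black ejector paddle (26 x 34 mm, along the rack's x and y) of the slot at rack x = +36 (its highest-x slot); at rest about 59 mm above the bench and 144 mm to the rack's -y of its centre; pressed to 0.46 rad about 27 mm above the bench and 9 mm farther out, at the hard stop 18 mm above the bench
- ejector_2 (a joint): Angle of that ejector lever: 0 to 0.03 up at rest, 0.46 pressed well down (board raised about 30 mm), 0.56 hard stop. Needs about 10 N on the paddle; stays where it is left
Things that resemble listed ones, but are neither listed nor needed, are in the scene too. What is shaped like the board but purple is not meant.

How it is judged:
By the outcome, as a careful person would: the job done as asked, in the order asked, and still so for the second after the job is handed in, with the robot touching nothing.
It also fails if it takes over 48 s, if anything falls off the work surface, if the arm or the gripper's body presses on something with over 40 N, if the wrist force passes 120 N, or if a joint passes its speed limit or range.

## Working session

There is one attempt and no reset: what is moved stays moved. The work goes in short steps, Python scripts to look and compute and a tool call to move; the robot and the scene stay as the last step left them, time stands still between calls to the robot, and variables do not carry over. Pictures are saved under pics/ and viewed, at most 10 in all, crops included, and the job is handed in when it is done.

Besides the shell and the picture viewer there is one more tool, called after ">>>" in YAML: its name, and indented under it one key for each argument. jog_arm: Moves the arm, as the interface text tells. Its arguments: {"type":"object","properties":{"xyz":{"type":"array"},"rot":{"type":"array"},"jaw":{"type":"array"},"squeeze":{"type":"number"}},"required":["xyz","rot","jaw"]}

```bash
mkdir -p pics; ls
python3 - <<'E'
from plant import *
import cv2,numpy as np
print(tips_ahead, get_obs())
for n in("scene","side"):
    c=read_camera(n); cv2.imwrite(f"pics/{n}0.png",c["pixels"]); np.savez(f"{n}0.npz",**c); print(n,c["mtx"].tolist(),(-c["R"].T@c["t"]).round(3))
E
```

```text
pics
0.019 {'clock': 0.0, 'joints': array([ 7.27860328e+01,  2.75483980e+01,  9.14940313e+01,  8.91251680e-04,
        6.10241062e+01, -2.67093782e+00]), 'joint_vel': array([-0.05093673,  0.0578776 ,  0.03573404, -0.0535265 ,  0.03028634,
        0.05187798]), 'tau': array([-3.62807317e-03, -9.50656056e+01, -4.30166602e+01, -4.40313543e-04,
        1.21134741e-02, -8.26132549e-06]), 'tool_pos': array([0.16309306, 0.62881577, 0.24968704]), 'ee_rot': array([-1.79933573e+02, -3.87887886e-03,  1.65456536e+02]), 'ft_force': array([-0.16202832, -0.15947958, -0.23260834]), 'torque': array([-0.01024378,  0.0206381 , -0.00813379]), 'grasp_force': 0.0, 'gripper_width': 0.08543280829664797}
scene [[580.0706292645541, 0.0, 314.6144294744253], [0.0, 580.0706292645541, 236.77939745112712], [0.0, 0.0, 1.0]] [1.093 0.85  1.221]
side [[454.4527696669362, 0.0, 322.94591433005814], [0.0, 454.4527696669362, 243.4385197749058], [0.0, 0.0, 1.0]] [ 0.486 -0.809  0.523]
```

View pics/scene0.png

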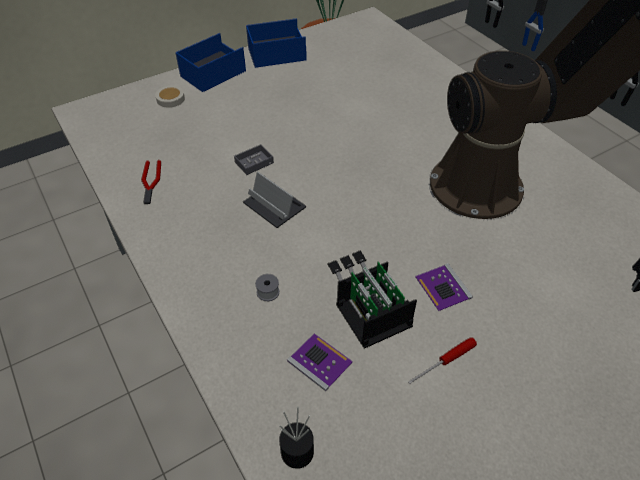

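View pics/side0.png

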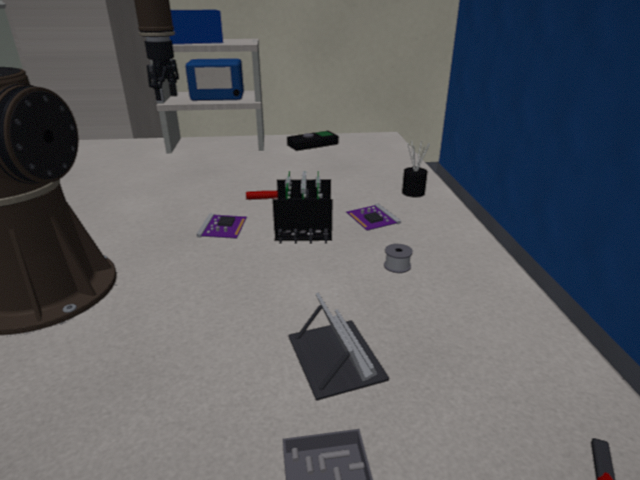

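The scene camera shows the rack around (375,305), its paddles at (335-360,260), the stand at (275,200), the reel at (267,287) and the driver at (445,360). The side camera shows the rack at (303,210) and the stand at (337,345). Next I'll enlarge both.

Run:
```python
import cv2,numpy as np
s=cv2.imread("pics/scene0.png"); d=cv2.imread("pics/side0.png")
def ov(im,x0,y0,w,h,k):
    c=cv2.resize(im[y0:y0+h,x0:x0+w],None,fx=k,fy=k,interpolation=cv2.INTER_CUBIC)
    for x in range((x0+9)//10*10,x0+w,10):
        cv2.line(c,((x-x0)*k,0),((x-x0)*k,4 if x%20 else 9),(0,0,255)); 
        if x%20==0: cv2.putText(c,str(x),((x-x0)*k,18),0,.35,(0,0,255))
    for y in range((y0+9)//10*10,y0+h,10):
        cv2.line(c,(0,(y-y0)*k),(9,(y-y0)*k),(0,0,255)); 
        if y%20==0: cv2.putText(c,str(y),(10,(y-y0)*k+4),0,.35,(0,0,255))
    return c
cv2.imwrite("pics/rack.png",ov(s,320,244,100,105,5*1) if 0 else ov(s,322,244,100,75+32,5))
a=ov(s,235,168,80,60,5); b=ov(d,280,285,110,115,5); 
o=np.zeros((575,950,3),np.uint8);
o=np.zeros((600,800,3),np.uint8); b=ov(d,282,285,80+28,115,3)
c=ov(d,262,165,80,85,5)
o[:300,:400]=a; o[:425,400:800]=c; o[300-0:300+300,:324]=b[:300]
cv2.imwrite("pics/mix.png",o)
```

```text
(no output)
```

View pics/rack.png

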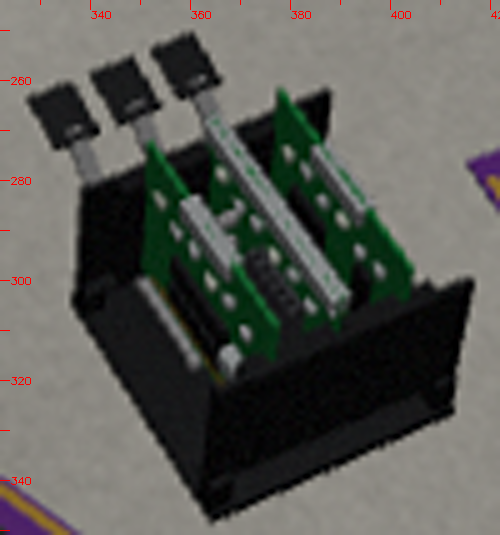

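View pics/mix.png

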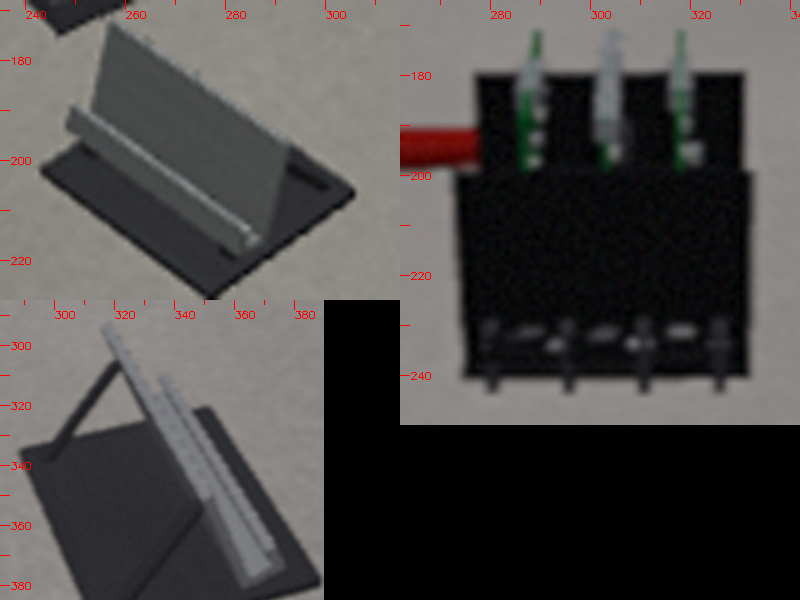

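The full-length bar is on the middle board: scene (365,268) to (390,303). In the side view the middle board is at column 304. So the paddle I need is paddle_1, at scene (347,262).

```bash
cat > h.py <<'E'
import numpy as np
from scipy.optimize import least_squares
def proj(c,X):
    p=(c["R"]@np.atleast_2d(X).T).T+np.ravel(c["t"]); q=(c["mtx"]@p.T).T; return q[:,:2]/q[:,2:]
def tri(o): # [(cam,uv)]
    return least_squares(lambda X:np.concatenate([proj(c,X)[0]-uv for c,uv in o]),[.5,.1,.1]).x
def rz(a): return np.array([[np.cos(a),-np.sin(a),0],[np.sin(a),np.cos(a),0],[0,0,1]])
def fit(obs,x0): # obs [(cam,local,uv)] -> x,y,z,yaw
    f=lambda p:np.concatenate([proj(c,rz(p[3])@np.array(l)+p[:3])[0]-uv for c,l,uv in obs])
    r=least_squares(f,x0,loss='soft_l1'); return r.x,f(r.x).reshape(-1,2)
E
python3 - <<'E'
from h import *
S=np.load("scene0.npz");D=np.load("side0.npz")
a,b=.07,.073
o=[(S,(a,b,.105),(364.4,321.6)),(S,(-a,b,.105),(416.8,300)),(S,(a,b,0),(364.2,348.4)),(S,(-a,b,0),(412.6,326.4)),(S,(a,-b,.105),(338.4,281)),(S,(-a,-b,.105),(388,262)),(S,(a,-b,0),(336.6,304.6)),
(S,(0,-.06,.13),(364.8,268)),(S,(0,.06,.13),(390.2,303)),(S,(0,-.144,.059),(346.8,262)),(S,(-.036,-.144,.059),(359.2,257)),(S,(.036,-.144,.059),(334.6,267.2)),
(D,(-a,-b,.105),(273,199.4)),(D,(a,-b,.105),(332.4,199.4)),(D,(-a,-b,0),(275.4,240.4)),(D,(a,-b,0),(331.6,240.4)),(D,(-a,b,.105),(277,179.6)),(D,(a,b,.105),(330.6,179.6))]
p,r=fit(o,[.5,.1,0,0]);print("rack",p.round(4),np.degrees(p[3]));print(r.round(1).tolist())
for uS,uD in (((338.4,281),(332.4,199.4)),((388,262),(273,199.4)),((416.8,300),(277,179.6)),((364.4,321.6),(330.6,179.6))):print(tri([(S,uS),(D,uD)]).round(4))
n=np.array([np.cos(.349),0,np.sin(.349)]);u=np.array([-n[2],0,n[0]]);L=np.array([0,0,.022]);Y=np.array([0,.075,0])
t=L+.065*u;l=L+.012*n+.012*u
o=[(S,t-Y,(257.4,172)),(S,t+Y,(293,196.6)),(S,l-Y,(249,189.2)),(S,l+Y,(286.6,215.2)),(D,t+Y,(317,293.3)),(D,t-Y,(351,350.7)),(D,L-Y,(363.7,380))]
p,r=fit(o,[.5,-.2,0,0]);print("stand",p.round(4),np.degrees(p[3]));print(r.round(1).tolist())
print(tri([(S,(293,196.6)),(D,(317,293.3))]),tri([(S,(257.4,172)),(D,(351,350.7))]))
E
```

```text
rack [ 0.5417  0.2222  0.     -0.0895] -5.127852406125924
[[2.1, 3.8], [1.6, 2.6], [-0.3, 1.1], [0.5, 0.9], [-2.1, -1.2], [-2.0, -2.4], [-1.2, 0.3], [-0.1, -1.2], [0.7, 0.4], [0.2, -0.5], [-0.1, -0.4], [0.1, -0.8], [-1.2, 1.2], [0.5, 1.0], [-1.3, 0.4], [0.8, 0.2], [-0.2, -1.8], [0.7, -1.9]]
[0.6037 0.1492 0.1053]
[0.4672 0.1645 0.1046]
[0.4777 0.2928 0.1038]
[0.6153 0.2773 0.104 ]
stand [ 0.5785 -0.2498 -0.0039  0.2438] 13.970129559992921
[[-0.4, 0.6], [-0.4, 0.8], [1.9, -0.3], [-0.8, -1.1], [-0.4, -0.0], [0.2, 0.7], [-0.1, -0.9]]
[ 0.53872781 -0.18366621  0.0802814 ] [ 0.57450293 -0.32806575  0.08066062]
```

>>> jog_arm:
  xyz:
    - [120,-160,40]
    - [240,-320,80]
    - [367,-479,100]
    - [367,-479,100]
    - [367,-479,100]
    - [367,-479,100]
    - [367,-479,100]
    - [367,-479,100]
    - [367,-479,100]
    - [367,-479,100]
    - [367,-479,100]
    - [367,-479,100]
    - [367,-479,100]
    - [367,-479,100]
    - [367,-479,100]
    - [367,-479,100]
    - [367,-479,100]
    - [367,-479,100]
  rot:
    - [0,0,0.05]
    - [0,0,0.1]
    - [0,0,0.164]
    - [0,0,0.164]
    - [0,0,0.164]
    - [0,0,0.164]
    - [0,0,0.164]
    - [0,0,0.164]
    - [0,0,0.164]
    - [0,0,0.164]
    - [0,0,0.164]
    - [0,0,0.164]
    - [0,0,0.164]
    - [0,0,0.164]
    - [0,0,0.164]
    - [0,0,0.164]
    - [0,0,0.164]
    - [0,0,0.164]
  jaw: [0,0,0,0,0,0,0,0,0,0,0,0,0,0,0,0,0,0]

```text
clock: 1.6
tool_pos: [0.5297, 0.1502, 0.3499]
ee_rot: [-180.0, -0.1, 174.8]
ft_force: [0.0, 0.5, 0.2]
gripper_width: 0.0002
grasp_force: 0.0
```

Run:
```python
from plant import *
from h import *
import cv2
print(get_obs()["tool_pos"],get_obs()["ee_rot"])
c=read_camera("wrist"); cv2.imwrite("pics/w1.png",c["pixels"]); np.savez("w1.npz",**c); print((-c["R"].T@c["t"]).round(3))
S=np.load("scene0.npz");D=np.load("side0.npz")
a,b=.07,.0645
o=[(S,(a,b,.105),(364.4,321.6)),(S,(-a,b,.105),(416.8,300)),(S,(a,-b,.105),(338.4,281)),(S,(-a,-b,.105),(388,262)),
(S,(0,-.06,.13),(364.8,268)),(S,(0,.06,.13),(390.2,303)),(S,(0,-.144,.059),(346.8,262)),(S,(-.036,-.144,.059),(359.2,257)),(S,(.036,-.144,.059),(334.6,267.2)),
(D,(-a,-b,.105),(273,199.4)),(D,(a,-b,.105),(332.4,199.4)),(D,(-a,b,.105),(277,179.6)),(D,(a,b,.105),(330.6,179.6))]
p,r=fit(o,[.5,.1,0,0]);print("rack",p.round(4),np.degrees(p[3]));print(r.round(1).tolist())
```

```text
[0.52972958 0.15022666 0.34986842] [-1.79996825e+02 -5.76539604e-02  1.74819684e+02]
[0.464 0.157 0.474]
rack [ 0.5414  0.2218 -0.0012 -0.0904] -5.182250005981009
[[0.1, 1.0], [-0.4, 0.0], [-0.4, 1.3], [-0.2, 0.1], [-0.1, -1.1], [0.6, 0.5], [0.2, -0.4], [-0.1, -0.2], [0.1, -0.7], [-1.0, 0.2], [0.3, 0.1], [-0.5, -0.1], [0.7, -0.2]]
```

View pics/w1.png

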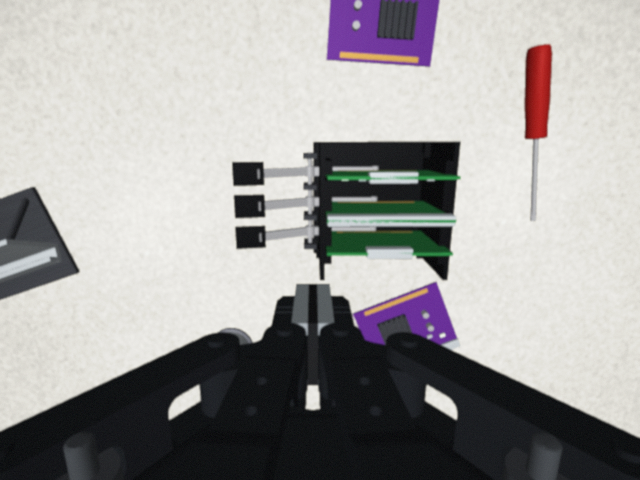

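The wrist view shows paddles 0, 1 and 2 at (248,174), (249,206) and (250,237). The full bar runs from (328,219) to (455,218) on the middle board. The driver is to the right and clear of the arm's path. Next I'll combine the views.

Run:
```python
from h import *
S=np.load("scene0.npz");D=np.load("side0.npz");W=np.load("w1.npz")
print("bar -y",tri([(S,(364.8,268)),(W,(328,219))]).round(4),"bar +y",tri([(S,(390.2,303)),(W,(455,218))]).round(4))
for s,w in (((359.2,257),(248,174)),((346.8,262),(249,206)),((334.6,267.2),(250,237))): print("pad",tri([(S,s),(W,w)]).round(4))
p=np.array([.5414,.2218,0,-.0904])
for l in ((0,-.06,.13),(0,.06,.13),(0,-.144,.059),(0,-.153,.027)):
    X=rz(p[3])@np.array(l)+p[:3]; print(l,X.round(4),proj(W,X).round(1),proj(S,X).round(1))
```

```text
bar -y [0.5359 0.1646 0.1269] bar +y [0.5453 0.282  0.1298]
pad [0.4923 0.0833 0.0578]
pad [0.5278 0.0792 0.0555]
pad [0.5638 0.0753 0.054 ]
(0, -0.06, 0.13) [0.536 0.162 0.13 ] [[325.3 220.1]] [[364.8 266.6]]
(0, 0.06, 0.13) [0.5468 0.2816 0.13  ] [[454.2 220.1]] [[390.9 303.2]]
(0, -0.144, 0.059) [0.5284 0.0784 0.059 ] [[247.7 207.3]] [[347.  261.3]]
(0, -0.153, 0.027) [0.5276 0.0694 0.027 ] [[244.6 202.8]] [[345.  266.6]]
```

>>> jog_arm:
  xyz:
    - [-2,-40,0]
    - [-2,-73,-20]
    - [-2,-73,-60]
    - [-2,-73,-100]
    - [-2,-73,-140]
    - [-2,-73,-180]
    - [-2,-73,-220]
    - [-2,-73,-245]
    - [-2,-73,-255]
    - [-2,-73,-262]
    - [-2,-74,-268]
    - [-2,-75,-274]
    - [-2,-76,-280]
    - [-2,-77,-286]
    - [-2,-78,-292]
    - [-2,-79,-298]
    - [-2,-80,-303]
    - [-2,-80,-307]
    - [-2,-80,-307]
    - [-2,-80,-307]
  rot:
    - [0,0,0]
    - [0,0,0]
    - [0,0,0]
    - [0,0,0]
    - [0,0,0]
    - [0,0,0]
    - [0,0,0]
    - [0,0,0]
    - [0,0,0]
    - [0,0,0]
    - [0,0,0]
    - [0,0,0]
    - [0,0,0]
    - [0,0,0]
    - [0,0,0]
    - [0,0,0]
    - [0,0,0]
    - [0,0,0]
    - [0,0,0]
    - [0,0,0]
  jaw: [0,0,0,0,0,0,0,0,0,0,0,0,0,0,0,0,0,0,0,0]

```text
clock: 3.32
tool_pos: [0.5291, 0.0698, 0.0445]
ee_rot: [180.0, 0.1, 174.9]
ft_force: [-0.5, -2.9, 2.6]
gripper_width: 0.0002
grasp_force: 1.4
```

>>> jog_arm:
  xyz:
    - [0,0,40]
    - [0,0,80]
    - [0,0,120]
    - [0,10,160]
    - [5,40,190]
    - [10,80,217]
    - [13,120,217]
    - [13,152,217]
    - [13,152,217]
    - [13,152,217]
    - [13,152,217]
    - [13,152,217]
    - [13,152,217]
    - [13,152,217]
    - [13,152,217]
    - [13,152,217]
    - [13,152,217]
    - [13,152,217]
  rot:
    - [0,0,0]
    - [0,0,0]
    - [0,0,-0.1]
    - [0,0,-0.2]
    - [0,0,-0.32]
    - [0,0,-0.44]
    - [0,0,-0.56]
    - [0,0,-0.68]
    - [0,0,-0.8]
    - [0,0,-0.92]
    - [0,0,-1.04]
    - [0,0,-1.16]
    - [0,0,-1.28]
    - [0,0,-1.4]
    - [0,0,-1.5]
    - [0,0,-1.571]
    - [0,0,-1.571]
    - [0,0,-1.571]
  jaw: [0,0,0,0,0.45,0.45,0.45,0.45,0.45,0.45,0.45,0.45,0.45,0.45,0.45,0.45,0.45,0.45]

```text
clock: 4.82
tool_pos: [0.5414, 0.2223, 0.2612]
ee_rot: [179.9, -0.0, 85.0]
ft_force: [-0.3, -0.4, -1.3]
gripper_width: 0.0384
grasp_force: 0.0
```

Run:
```python
from plant import *
from h import *
import cv2
print(get_obs()["tool_pos"],get_obs()["ee_rot"])
cs={n:read_camera(n) for n in ("wrist","scene","side")}
for n in cs: np.savez(n+"2.npz",**cs[n])
print((-cs["wrist"]["R"].T@cs["wrist"]["t"]).round(3))
o=np.zeros((600,800,3),np.uint8)
o[:480,:640]=cs["wrist"]["pixels"]
s=cv2.resize(cs["side"]["pixels"][155:245,262:342],None,fx=2,fy=2); o[:180,640:]=s
s=cv2.resize(cs["scene"]["pixels"][240:340,322:422],None,fx=1.6,fy=1.6); o[200:360,640:]=s
cv2.imwrite("pics/w2.png",o)
```

```text
[0.54138566 0.2222861  0.2612216 ] [ 1.79920950e+02 -3.70119389e-02  8.49899365e+01]
[0.546 0.287 0.385]
```

View pics/w2.png

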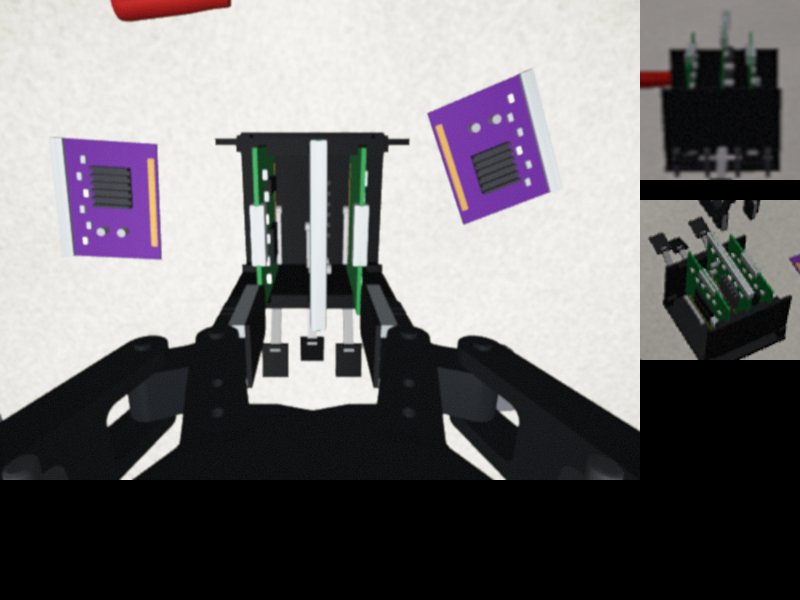

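The middle board is raised and its paddle is down at wrist (312,348). The wrist view shows the bar from (318,140) to (318,329). Next I'll triangulate the raised bar and refine the stand.

Run:
```python
from h import *
S=np.load("scene2.npz");W=np.load("wrist2.npz")
print("bar +y",tri([(S,(394.5,295)),(W,(318,140))]).round(4),"bar -y",tri([(S,(363.9,260.6)),(W,(318,329))]).round(4))
p=np.array([.5414,.2218,0,-.0904])
for z in (.155,.16,.165):
  for y in (.06,-.06):
    X=rz(p[3])@np.array((0,y,z))+p[:3]; print(z,X.round(4),proj(W,X).round(1),proj(S,X).round(1))
import cv2
cv2.imwrite("pics/c.png",cv2.resize(S["pixels"][248:300,350:404],None,fx=8,fy=8,interpolation=cv2.INTER_CUBIC))
```

```text
bar +y [0.5493 0.2878 0.1715] bar -y [0.5394 0.1642 0.1537]
0.155 [0.5468 0.2816 0.155 ] [[314.1 151.2]] [[391.9 296.7]]
0.155 [0.536 0.162 0.155] [[313.4 333.6]] [[365.4 260. ]]
0.16 [0.5468 0.2816 0.16  ] [[314.1 151.4]] [[392.1 295.4]]
0.16 [0.536 0.162 0.16 ] [[313.4 337.3]] [[365.5 258.7]]
0.165 [0.5468 0.2816 0.165 ] [[314.2 151.7]] [[392.3 294.1]]
0.165 [0.536 0.162 0.165] [[313.5 341.2]] [[365.6 257.3]]
```

View pics/c.png

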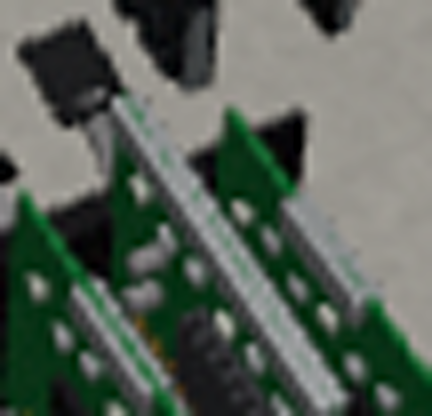

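>>> jog_arm:
  xyz:
    - [2,3,-25]
    - [2,3,-50]
    - [2,3,-75]
    - [2,3,-95]
    - [2,3,-106]
    - [2,3,-106]
    - [2,3,-106]
    - [2,3,-106]
    - [2,3,-106]
    - [2,3,-106]
    - [2,3,-106]
    - [2,3,-106]
    - [2,3,-106]
  rot:
    - [0,0,0]
    - [0,0,0]
    - [0,0,0]
    - [0,0,0]
    - [0,0,0]
    - [0,0,0]
    - [0,0,0]
    - [0,0,0]
    - [0,0,0]
    - [0,0,0]
    - [0,0,0]
    - [0,0,0]
    - [0,0,0]
  jaw: [0.35,0.35,0.35,0.35,0.35,0.35,0.25,0.1,0.05,0.05,0.05,0.05,0.05]
  squeeze: 50

```text
clock: 6.05
tool_pos: [0.5438, 0.2254, 0.1552]
ee_rot: [179.9, -0.0, 84.8]
ft_force: [0.3, 0.6, 6.0]
gripper_width: 0.0087
grasp_force: 51.5
```

>>> jog_arm:
  xyz:
    - [0,0,5]
    - [0,0,12]
    - [0,0,20]
    - [0,0,30]
    - [0,0,40]
    - [0,0,50]
    - [0,0,60]
    - [0,0,75]
    - [0,0,95]
    - [0,0,120]
    - [0,0,145]
    - [0,0,165]
    - [0,0,180]
    - [0,0,180]
  rot:
    - [0,0,0]
    - [0,0,0]
    - [0,0,0]
    - [0,0,0]
    - [0,0,0]
    - [0,0,0]
    - [0,0,0]
    - [0,0,0]
    - [0,0,0]
    - [0,0,0]
    - [0,0,0]
    - [0,0,0]
    - [0,0,0]
    - [0,0,0]
  jaw: [0.05,0.05,0.05,0.05,0.05,0.05,0.05,0.05,0.05,0.05,0.05,0.05,0.05,0.05]

```text
clock: 7.22
tool_pos: [0.5444, 0.2256, 0.3384]
ee_rot: [179.7, -0.1, 84.8]
ft_force: [0.9, -0.6, -1.6]
gripper_width: 0.0087
grasp_force: 50.5
```

```bash
cat >> h.py <<'E'
n=np.array([np.cos(np.radians(20)),0,np.sin(np.radians(20))]);u=np.array([-n[2],0,n[0]]);L=np.array([0,0,.022]);Y=np.array([0,.075,0])
T=L+.065*u;l=L+.012*n+.012*u
def fit3(obs,x0):
    f=lambda p:np.concatenate([proj(c,rz(p[2])@np.array(l)+np.r_[p[:2],0])[0]-uv for c,l,uv in obs])
    r=least_squares(f,x0,loss='soft_l1'); return r.x,f(r.x).reshape(-1,2)
E
python3 - <<'E'
from h import *
from scipy.spatial.transform import Rotation as Ro
S=np.load("scene0.npz");D=np.load("side0.npz");W=np.load("w1.npz")
o=[(S,T-Y,(257.4,172)),(S,T+Y,(293,196.6)),(S,l-Y,(249,189.2)),(S,l+Y,(286.6,215.2)),(D,T+Y,(317,293.3)),(D,T-Y,(351,350.7)),(D,L-Y,(363.7,380))]
p,r=fit3(o,[.57,-.25,.24]);print(p,np.degrees(p[2]),r.round(1).tolist())
q,r=fit3(o[:4],[.57,-.25,.24]);print(q,r.round(1).tolist()); q,r=fit3(o[4:],[.57,-.25,.24]);print(q,r.round(1).tolist())
R=rz(p[2])
rv=(Ro.from_rotvec(R@[0,-np.radians(20),0])*Ro.from_rotvec([0,0,p[2]+.0905])).as_rotvec()
print("rotvec",rv.round(4))
for h in (.06,0): print(h,(R@(L+.006*n+(h+.097)*u)+np.r_[p[:2],0]).round(4))
print(proj(W,R@(T+Y)+np.r_[p[:2],0]),proj(W,R@(l+Y)+np.r_[p[:2],0]))
E
```

```text
[ 0.57822584 -0.25204572  0.24117769] 13.818463632357908 [[-0.7, -0.9], [-0.8, -0.7], [1.5, -1.8], [-1.3, -2.5], [-0.3, -1.2], [0.2, -0.3], [0.0, -1.7]]
[ 0.5798749  -0.24601022  0.26112116] [[-0.7, 0.6], [0.0, 0.5], [1.6, -0.1], [-0.3, -1.3]]
[ 0.57814569 -0.25442719  0.23526125] [[-0.0, -0.5], [0.0, 0.9], [-0.0, -0.4]]
rotvec [ 0.0264 -0.3497  0.3283]
0.06 [ 0.5316 -0.2635  0.1716]
0 [ 0.5515 -0.2586  0.1152]
[[  2.49005809 242.52384004]] [[ 45.29248391 254.89684424]]
```

>>> jog_arm:
  xyz:
    - [0,-15,0]
    - [-1,-45,0]
    - [-2,-80,0]
    - [-4,-115,0]
    - [-6,-150,0]
    - [-7,-185,0]
    - [-9,-220,0]
    - [-11,-255,0]
    - [-12,-290,0]
    - [-14,-325,0]
    - [-16,-360,0]
    - [-17,-395,-10]
    - [-19,-430,-30]
    - [-20,-460,-55]
    - [-21,-480,-80]
    - [-21,-489,-105]
    - [-21,-489,-120]
    - [-21,-489,-130]
    - [-21,-489,-134]
    - [-21,-489,-134]
  rot:
    - [0,0,0]
    - [0.001,-0.02,0.02]
    - [0.003,-0.045,0.042]
    - [0.005,-0.07,0.066]
    - [0.007,-0.095,0.09]
    - [0.009,-0.12,0.112]
    - [0.011,-0.145,0.136]
    - [0.013,-0.17,0.16]
    - [0.015,-0.195,0.183]
    - [0.017,-0.22,0.207]
    - [0.018,-0.245,0.23]
    - [0.02,-0.27,0.253]
    - [0.022,-0.295,0.277]
    - [0.024,-0.32,0.3]
    - [0.025,-0.335,0.315]
    - [0.026,-0.35,0.328]
    - [0.026,-0.35,0.328]
    - [0.026,-0.35,0.328]
    - [0.026,-0.35,0.328]
    - [0.026,-0.35,0.328]
  jaw: [0.05,0.05,0.05,0.05,0.05,0.05,0.05,0.05,0.05,0.05,0.05,0.05,0.05,0.05,0.05,0.05,0.05,0.05,0.05,0.05]

```text
clock: 8.88
tool_pos: [0.5216, -0.2633, 0.1994]
ee_rot: [160.1, -0.0, 103.8]
ft_force: [-0.1, 0.7, -1.9]
gripper_width: 0.0088
grasp_force: 50.4
```

Run:
```python
from plant import *
from h import *
import cv2
print(get_obs()["tool_pos"],get_obs()["ee_rot"])
cs={n:read_camera(n) for n in ("wrist","scene","side")}
for n in cs: np.savez(n+"3.npz",**cs[n])
print((-cs["wrist"]["R"].T@cs["wrist"]["t"]).round(3))
C=cv2.INTER_CUBIC
o=np.zeros((600,800,3),np.uint8)
w=cv2.resize(cs["wrist"]["pixels"],None,fx=.75,fy=.75,interpolation=cv2.INTER_AREA); o[240:600,:480]=w
s=cs["scene"]["pixels"][145:225,235:315]; o[:240,:240]=cv2.resize(s,None,fx=3,fy=3,interpolation=C)
s=cs["side"]["pixels"][190:390,270:376]; o[:600,480:798]=cv2.resize(s,None,fx=3,fy=3,interpolation=C)
cv2.imwrite("pics/h3.png",o)
```

```text
[ 0.52162937 -0.26326574  0.19944809] [ 1.60051171e+02 -4.89260704e-02  1.03836187e+02]
[ 0.464 -0.21   0.316]
```

View pics/h3.png

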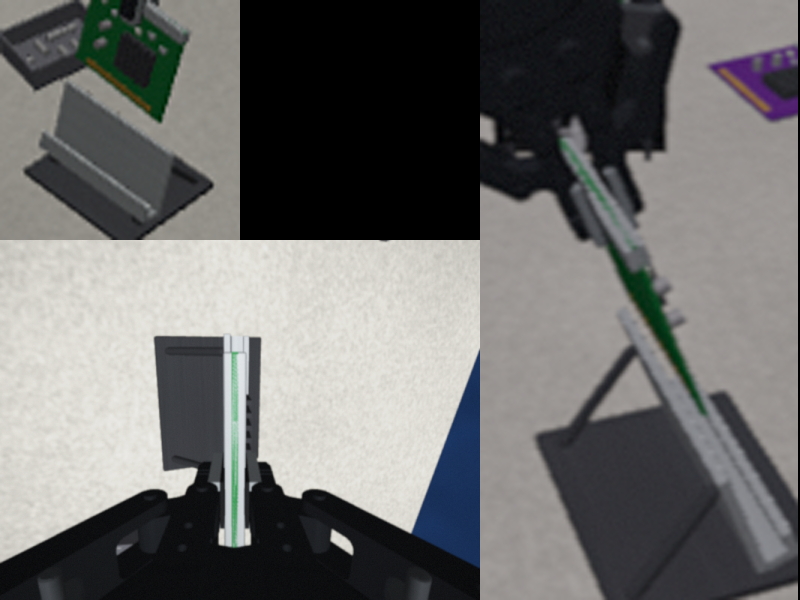

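The wrist panel shows the board squarely over the stand. In the scene panel the board's lower corners are at full-image (262.7,167.7) and (288.7,185.3). In the side panel the lower -y corner is at (344.3,327.3). The rest top is visible in both views, so I'll work out the relative offset.

Run:
```python
from h import *
from scipy.spatial.transform import Rotation as Ro
S=np.load("scene3.npz");D=np.load("side3.npz");W=np.load("wrist3.npz")
t=np.array([.5216,-.2633,.1994]);Rt=Ro.from_euler('xyz',[160.05,-.05,103.84],degrees=True).as_matrix()
# board axes: x=tool y*sgn, z=-tool z
bz=-Rt[:,2];bx=Rt[:,1]*np.sign(Rt[0,1]);by=np.cross(bz,bx);B=np.c_[bx,by,bz];print(B.round(3).tolist())
bo=[(S,(0,.06,0),(288.7,185.3)),(S,(0,-.06,0),(262.7,167.7)),(S,(.0,.06,.1),(297,157.7)),(D,(0,-.06,0),(344.3,327.3))]
f=lambda o:np.concatenate([proj(c,t+B@(np.array(q)+o-[0,0,.097]))[0]-uv for c,q,uv in bo])
print("pred resid",f(np.zeros(3)).reshape(-1,2).round(1).tolist())
r=least_squares(f,np.zeros(3));print("board offset in hand (board axes)",r.x.round(4),r.fun.reshape(-1,2).round(1).tolist())
o=[(S,T-Y,(257.2,172.7)),(S,T+Y,(292.6,196.8)),(S,l-Y,(249.4,189.6)),(S,l+Y,(286.1,215.5)),(D,T+Y,(317.7,293.3)),(D,T-Y,(350.8,351.2)),(D,L-Y,(363.9,380)),(D,l-Y,(372.3,367.7))]
p,rr=fit3(o,[.57,-.25,.24]);print("stand",p,np.degrees(p[2]),rr.round(1).tolist())
p4,r4=fit(o,[.57,-.25,0,.24]);print("stand4",p4,r4.round(1).tolist())
A=rz(p[2])
for P,nm in ((np.r_[p[:2],0],"z0"),(p4[:3],"zfree")):
  bot=t+B@(r.x-[0,0,.097]); d=A.T@(bot-(P+A@L)); print(nm,"board origin rel ledge: n,y,u",(d@n).round(4),d[1].round(4),(d@u).round(4))
  d=A.T@(t+B@[0,0,-.097]-(P+A@L)); print(" nominal",(d@n).round(4),d[1].round(4),(d@u).round(4))
  print("wrist rest top +y",proj(W,P+A@(T+Y)),"lip",proj(W,P+A@(l+Y)))
```

```text
[[0.913, -0.239, -0.331], [0.225, 0.971, -0.082], [0.341, 0.001, 0.94]]
pred resid [[0.7, 1.6], [-2.1, -0.7], [0.2, -2.6], [1.1, 1.7]]
board offset in hand (board axes) [0.0003 0.003  0.0001] [[1.4, 2.1], [-1.4, -0.2], [0.9, -2.1], [0.4, 0.2]]
stand [ 0.57946013 -0.25080807  0.24081338] 13.797590605459165 [[-0.7, -1.2], [-0.6, -0.4], [0.9, -1.8], [-0.9, -2.4], [-0.4, -1.7], [1.1, -1.5], [0.5, -2.3], [-3.0, 1.1]]
stand4 [ 0.57970299 -0.24886417 -0.00435846  0.24339076] [[-0.4, 0.3], [-0.2, 1.1], [1.3, -0.3], [-0.5, -0.9], [-0.4, -0.2], [1.1, -0.1], [0.4, -1.2], [-3.1, 2.3]]
z0 board origin rel ledge: n,y,u 0.0053 0.0048 0.0901
 nominal 0.005 0.0018 0.0899
wrist rest top +y [[305.5233288  128.38748686]] lip [[322.59400822 130.67147168]]
zfree board origin rel ledge: n,y,u 0.0061 0.003 0.0944
 nominal 0.0058 -0.0001 0.0943
wrist rest top +y [[304.32917475 125.60971117]] lip [[321.3916803  128.35387534]]
```

>>> jog_arm:
  xyz:
    - [4,-1,-9]
    - [8,0,-21]
    - [13,1,-35]
    - [17,2,-47]
    - [20,2,-56]
    - [23,3,-64]
    - [26,3,-70]
    - [28,4,-75]
    - [28,4,-77]
    - [28,4,-77]
  rot:
    - [0,0,0]
    - [0,0,0]
    - [0,0,0]
    - [0,0,0]
    - [0,0,0]
    - [0,0,0]
    - [0,0,0]
    - [0,0,0]
    - [0,0,0]
    - [0,0,0]
  jaw: [0.05,0.05,0.05,0.05,0.05,0.05,0.05,0.05,0.05,0.05]

```text
clock: 9.87
tool_pos: [0.5501, -0.2597, 0.1229]
ee_rot: [160.0, 0.0, 103.8]
ft_force: [-0.5, 0.5, -2.7]
gripper_width: 0.0087
grasp_force: 50.4
```

Run:
```python
from plant import *
from h import *
import cv2
print(get_obs()["tool_pos"],get_obs()["ft_force"])
cs={n:read_camera(n) for n in ("wrist","scene","side")}
for n in cs: np.savez(n+"4.npz",**cs[n])
C=cv2.INTER_CUBIC
o=np.zeros((600,800,3),np.uint8)
w=cs["wrist"]["pixels"][90:330,200:440]; o[:240,:240]=w
s=cs["scene"]["pixels"][150:220,240:310]; o[250:600,:350]=cv2.resize(s,None,fx=5,fy=5,interpolation=C)
s=cs["side"]["pixels"][270:390,300:390]; o[:600,350:800]=cv2.resize(s,None,fx=5,fy=5,interpolation=C)
cv2.imwrite("pics/h4.png",o)
```

```text
[ 0.55010701 -0.25965454  0.12287762] [-0.49208886  0.50711276 -2.72361364]
```

View pics/h4.png

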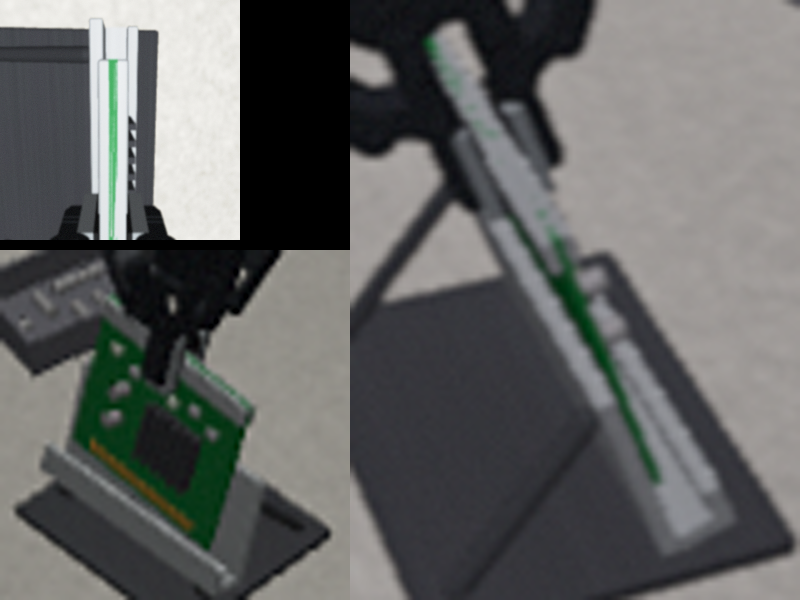

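Run:
```python
from h import *
S=np.load("scene4.npz");D=np.load("side4.npz");W=np.load("wrist4.npz")
P=np.array([.5797,-.2489,-.004]);A=rz(.2434);pj=lambda c,X:proj(c,P+A@X)[0]
for e in (-.01,-.005,0,.005):
  q=lambda c,y,z,x=0:pj(c,L+(.006+x)*n+(.008+z)*u+np.array([0,y+e,0])).round(1)
  print(e,"scene bar+y top",q(S,.06,.1),"crop",((q(S,.06,.1)-[240,150])*5+[0,250]).round(),"-y top",((q(S,-.06,.1)-[240,150])*5+[0,250]).round(),"+y bot",((q(S,.06,0)-[240,150])*5+[0,250]).round(),
   "wrist +y top",q(W,.06,.1)-[200,90], "side -y bot",((q(D,-.06,0)-[300,270])*5+[350,0]).round(),"-y top",((q(D,-.06,.1)-[300,270])*5+[350,0]).round())
print("rest",pj(W,T+Y)-[200,90],"lip",pj(W,l+Y)-[200,90],((pj(S,T+Y)-[240,150])*5+[0,250]).round(),((pj(S,l+Y)-[240,150])*5+[0,250]).round(),((pj(D,L-Y)-[300,270])*5+[350,0]).round())
```

```text
-0.01 scene bar+y top [287.9 180.8] crop [239. 404.] -y top [ 96. 306.] +y bot [203. 554.] wrist +y top [112.6  89.6] side -y bot [675. 506.] -y top [577. 282.]
-0.005 scene bar+y top [289.2 181.7] crop [246. 408.] -y top [102. 310.] +y bot [209. 558.] wrist +y top [112.5  74.1] side -y bot [668. 494.] -y top [570. 272.]
0 scene bar+y top [290.4 182.6] crop [252. 413.] -y top [107. 313.] +y bot [216. 562.] wrist +y top [112.5  58.4] side -y bot [662. 483.] -y top [564. 261.]
0.005 scene bar+y top [291.7 183.4] crop [258. 417.] -y top [113. 318.] +y bot [222. 567.] wrist +y top [112.5  42.2] side -y bot [654. 472.] -y top [556. 250.]
rest [98.24734648 19.79387868] lip [123.21006757  27.20482364] [262. 489.] [228. 573.] [672. 543.]
```

Every check agrees: bar end at scene crop (253,410), wrist (112,60) and side (657,483). The board is centred in the trough, about 8 mm above its floor.

>>> jog_arm:
  xyz:
    - [0.5,0,-1.5]
    - [1,0,-3]
    - [1.5,0.5,-4.5]
    - [2,0.5,-5.5]
    - [2,0.5,-6.5]
    - [2,0.5,-6.5]
  rot:
    - [0,0,0]
    - [0,0,0]
    - [0,0,0]
    - [0,0,0]
    - [0,0,0]
    - [0,0,0]
  jaw: [0.05,0.05,0.05,0.05,0.05,0.05]

```text
clock: 10.52
tool_pos: [0.5521, -0.2592, 0.1166]
ee_rot: [160.0, 0.0, 103.8]
ft_force: [0.0, -0.5, -2.2]
gripper_width: 0.009
grasp_force: 50.4
```

>>> jog_arm:
  xyz:
    - [0.3,0,-0.9]
    - [0.7,0,-1.9]
    - [0.7,0,-1.9]
  rot:
    - [0,0,0]
    - [0,0,0]
    - [0,0,0]
  jaw: [0.05,0.05,0.05]

```text
clock: 10.77
tool_pos: [0.5534, -0.2601, 0.1154]
ee_rot: [159.9, 0.1, 103.8]
ft_force: [-3.5, -3.5, 6.2]
gripper_width: 0.0091
grasp_force: 51.7
```

Contact: the upward force changed by 8 N. Next I'll slide the board back against the rest.

>>> jog_arm:
  xyz:
    - [-0.9,-0.2,0.1]
    - [-1.8,-0.4,-0.2]
    - [-2.7,-0.7,-0.5]
    - [-3.2,-0.8,-0.7]
    - [-3.2,-0.8,-0.7]
  rot:
    - [0,0,0]
    - [0,0,0]
    - [0,0,0]
    - [0,0,0]
    - [0,0,0]
  jaw: [0.05,0.05,0.05,0.05,0.05]

```text
clock: 11.18
tool_pos: [0.5504, -0.2604, 0.1147]
ee_rot: [159.9, 0.1, 103.8]
ft_force: [3.2, -0.1, 5.9]
gripper_width: 0.0091
grasp_force: 51.3
```

>>> jog_arm:
  xyz:
    - [-0.8,-0.2,-0.3]
    - [-1.6,-0.4,-0.6]
    - [-1.6,-0.4,-0.6]
  rot:
    - [0,0,0]
    - [0,0,0]
    - [0,0,0]
  jaw: [0.05,0.05,0.05]

```text
clock: 11.43
tool_pos: [0.5496, -0.2607, 0.1146]
ee_rot: [159.9, 0.1, 103.8]
ft_force: [11.5, 4.3, 7.0]
gripper_width: 0.0089
grasp_force: 51.1
```

>>> jog_arm:
  xyz:
    - [0.8,0.2,0.3]
    - [0.8,0.2,0.3]
    - [0.8,0.2,0.3]
    - [0.8,0.2,0.3]
    - [0.8,0.2,0.3]
    - [0.8,0.2,0.3]
    - [0.8,0.2,0.3]
  rot:
    - [0,0,0]
    - [0,0,0]
    - [0,0,0]
    - [0,0,0]
    - [0,0,0]
    - [0,0,0]
    - [0,0,0]
  jaw: [0.1,0.15,0.2,0.25,0.3,0.35,0.35]

```text
clock: 12.02
tool_pos: [0.5487, -0.2603, 0.1138]
ee_rot: [160.0, 0.0, 103.8]
ft_force: [0.0, -0.6, 0.2]
gripper_width: 0.0302
grasp_force: 0.0
```

>>> jog_arm:
  xyz:
    - [-3,-1,9]
    - [-7,-2,19]
    - [-13,-3,38]
    - [-23,-6,66]
    - [-33,-8,94]
    - [-43,-11,122]
    - [-43,-11,122]
  rot:
    - [0,0,0]
    - [0,0,0]
    - [0,0,0]
    - [0,0,0]
    - [0,0,0]
    - [0,0,0]
    - [0,0,0]
  jaw: [0.35,0.35,0.35,0.35,0.35,0.35,0.35]

```text
clock: 12.6
tool_pos: [0.5059, -0.2733, 0.2419]
ee_rot: [159.8, 0.4, 103.8]
ft_force: [1.8, -1.3, 1.1]
gripper_width: 0.03
grasp_force: 0.0
```

Run:
```python
from plant import *
from h import *
import cv2
print(get_obs()["tool_pos"],get_obs()["ft_force"])
cs={n:read_camera(n) for n in ("wrist","scene","side")}
for n in cs: np.savez(n+"5.npz",**cs[n])
C=cv2.INTER_CUBIC
o=np.zeros((600,800,3),np.uint8)
o[:240,:320]=cv2.resize(cs["wrist"]["pixels"],(320,240),interpolation=cv2.INTER_AREA)
s=cs["scene"]["pixels"][150:220,240:310]; o[250:600,:350]=cv2.resize(s,None,fx=5,fy=5,interpolation=C)
s=cs["side"]["pixels"][160:390,270:390]; s=cv2.resize(s,None,fx=2.6,fy=2.6,interpolation=C); o[:s.shape[0],350:350+s.shape[1]]=s
s=cs["scene"]["pixels"][240:340,322:422]; o[500:600,690:790]=s
cv2.imwrite("pics/h5.png",o)
```

```text
[ 0.50587758 -0.27330399  0.24188345] [ 1.75255835 -1.32160346  1.06704628]
```

View pics/h5.png

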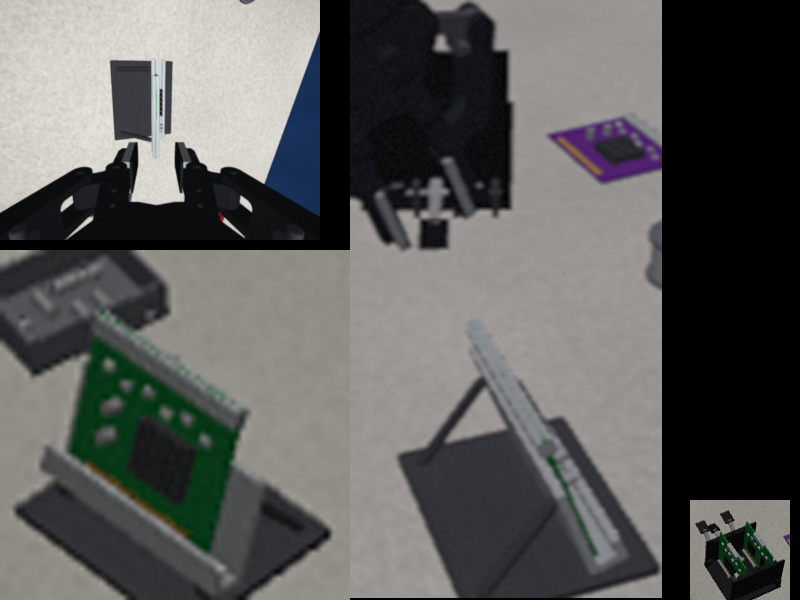

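The board is seated in the trough and leans on the rest, with its bar from (100,318) to (245,412) in the scene panel. It is centred, component side out, and the gripper is clear of it. Both spares are still in the rack.

```bash
python3 -c "
from plant import *
print(hand_in())"
```

```text
the job is handed in; nothing more can be done
None
```

I pressed paddle_1, lifted the full-bar board straight out of the middle slot and set it on the stand, centred, leaning on the rest, component side out. The two spare boards still look seated, the reel, dish and screwdriver were not touched, and I handed the job in at about 12.8 s.

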